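# Stopper a carrier of vials in the star-wheel press

### The arm

A 7-joint arm with a two-finger parallel gripper is mounted at the origin on the work surface. World frame = base frame: x ahead of the robot, y to its left, z up, the work surface at z = 0. Lengths are in mm, angles in rad, forces in N, time in s.
With the tool pointing down it reaches from about 400 to 850 mm from the base axis. Payload 10.4 kg.
Tool frame: the origin (TCP) lies midway between the tips of the shut fingers; the grasp point (between the pads) lies 19 mm behind it (r.hold_point_z is the distance from the TCP to the grasp point, in mm); z points along the fingers, y is the line along which they close (so a half turn about z gives the same grasp; the last joint's range is limited). The gripper opens to 87 mm and grips with 3 to 60 N. Pads are 19 mm wide; open, the fingers measure 117 mm over their backs; the gripper's body (75 mm by 190 mm) begins 51 mm behind the grasp point.
Start: joints at [1.122, 0.332, -0.065, 1.46, 0.022, 1.35, -0.088], TCP at [258.18, -569.206, 222.576] pointing down, gripper open.
Joint ranges: [-2.6, 2.6], [-0.5, 2.12], [-1.47, 1.34], [0.16, 2.42], [-1.27, 4.41], [0.06, 2.06], [-2.6, 2.6]. Speed limits (rad/s): [2.22, 2.22, 2.79, 2.79, 3.14, 3.14, 3.14].

### API

Orientations are given as a 3x3 rotation matrix whose columns are the frame's x, y, z axes.
In Python, from bench import r gives the robot as it stands.
- The arm moves only by the shell command python3 -m jog 'ROWS' [FORCE]. ROWS is JSON, a list of rows, each an object with "gripper": the opening, from 0 (shut) to 1 (fully open); "delta_pos": the shift along the tool's x, y, z in mm, a list of three; "roll": the turn about the tool's z in degrees. In form: [{"gripper": gripper, "delta_pos": [dx, dy, dz], "roll": roll}, ...]. A call has 1 to 8 rows; each row is the pose to reach, as a shift and turn from the pose commanded when the call began, along the tool's axes at that moment; what a row does not reach only later rows make up. A row lasts 1/10 s, in which the tool goes at most 50 mm and 8.59 degrees, less where a joint would pass 70% of its speed; a pose out of reach is approached as far as the arm can. A call with a gripper value outside its range is refused whole. The fingers move at their own pace and stop on an object; FORCE is the grip in N (left out, the last holds). Time passes only in rows, so rows that repeat a pose let the fingers close. It gives the time, the measured TCP pose, the force, the opening and the grip force at its end, in the units of the state.
- r.sense(): the state, without advancing time (a new reading comes with each control period).
- r.camera(name): name is "scene" or "top" or "wrist"; returns (picture, depth): 480x640x3 uint8, red, green, blue; 480x640 float32, mm along the optical axis (not along the pixel's ray), 0 where there is no reading.
- r.camera_model(name): a dict with "fovy" (degrees; the focal length in pixels is half the picture's height over the tangent of half this angle, whatever the lens; pixels are square), "cx", "cy" (the principal point, pixels), "R" (3x3) and "t" (3): a world point X has camera coordinates R X + t; the wrist camera has in their place "tool_from_camera" (4x4, takes a point from camera to tool coordinates, whose origin is the TCP and whose axes are the flange's). Camera axes: x right, y down, z forward; pixel columns grow to the right and rows downward; lengths in mm; the calibration is good to about 2 mm. A picture is of the moment at which its call begins: read the wrist's pose just before it. camera_model takes no time and is no camera call.
- r.finish_job(): hands the job in; it is judged then, once.
The state is a dict: "time": time; "joint_pos": joint angles; "qd": joint speeds; "joint_torque": joint torques, N m; "position": TCP position; "ee_rot": TCP orientation; "wrist_force": force on the tool from outside, world axes, zero at the start; "torque": the same for the moment, N m; "gripper_width": finger opening in mm; "grip_force": force on a finger pad.
Only numpy, scipy, OpenCV 4.12 (cv2) and the standard library are available. Lean on these libraries where they do the work, as an engineer would, in place of code of your own. Each camera call takes 0.05 s, during which the arm holds its last target. There are 200 camera calls.

### The job

Slide the vial carrier with the blue handle all the way into the stoppering press, up against the back stop. Then turn the press's star wheel clockwise, spoke after spoke, until all six stoppers are driven fully home and the wheel comes up firmly tight, about 1 N m, but do not force it much further or the vials crack. Then back the wheel off so that the pressure plate stands clear of the stoppers by at least 3 mm, with the carrier still in the press, and leave the other things on the bench alone.

Things in the scene. Friction and masses are not known exactly. Their poses are not given: they have to be found in the camera images.
- press: Fixed hand press for stoppering vials, loaded from its +y side. Origin: on the table under the star wheel's axis; z up; the carrier slides along its y. White base 190 mm in x, from y = -80 to 175; the bed is 20 mm above the table. Two guide rails, 10 mm high, inner faces at x = +-32.5 mm, run from y = -45 to 170 and leave the carrier 1.5 mm play a side.
- stop_face (a point): Centre of the front face of the steel back stop on the bed, 32 mm above the table, at y = -47 mm in the press. The fully inserted carrier's tray end touches it.
- bridge_top (a point): Centre of the top of the white bridge (198 mm in x by 62 mm in y), 143 mm above the table, carried by two steel columns of 18 mm dia. at x = +-80 mm, y = 0. On it a bearing housing of radius 24 mm reaches 160 mm.
- wheel: Star wheel on the press, vertical axis. Origin: on the axis at the spokes' centre lines, 185 mm above the table. Five straight steel spokes, 12 mm dia., 72 degrees apart, one along the wheel's own +x, each ending in a black 22 mm ball centred 90 mm from the axis. Clockwise from above lowers the pressure plate, 16 mm a turn. Let go while tight it springs back some degrees.
- hub_top (a point): Centre of the top of the wheel's hub (26 mm radius), 193 mm above the table; the steel spindle rises from it to 215 mm at most. Moment to turn the wheel: 0.25 N m when free, either way (3 N pushed 78 mm out); 0.5 N m (6 N) while the stoppers slide in; then a steep climb. Firmly tight: 1.0 N m (13 N, plate load 300 N). Vials crack above 1.4 N m (18 N, plate load 450 N).
- plate: Pressure plate (steel, 66 by 100 mm, 10 thick) on the spindle; origin: centre of its underside. Under the bridge, between the columns. It starts 1 to 6 mm above the stoppers.
- carrier: Loose aluminium vial carrier, 0.5 to 1 kg. Origin: centre of the tray's underside; axes as the press's when in the guides. Tray 62 (x) by 92 (y) mm with six amber vials (22 mm dia., rims 44 mm above the underside) at x = +-13.5, y = -29, 0, 29 mm. It starts in the guides, pulled out 70 to 110 mm in +y; fully in, its origin lies 1 mm from the press's axis in -y.
- handle_top (a point): Centre of the top of the carrier's upright blue handle plate, 40 (x) by 10 (y) mm, at y = +155 mm, 55 mm above the carrier's underside; a flat bar 7 mm thick joins its foot to the tray. Push on its outer face (y = 160 mm) or grip its 10 mm thickness from above. The carrier slides at 2 to 8 N.
- stopper_1 (a joint): Depth to which grey rubber stopper 1 (19 mm flange, at x = -13.5, y = -29 mm in the carrier) is driven into its vial, m: 0 = flange 6 mm above the rim (top 53.5 mm above the carrier's underside), 0.006 = fully home on the rim (top 47.5 mm). Needs about 15 N.
- stopper_2 (a joint): Depth to which grey rubber stopper 2 (19 mm flange, at x = 13.5, y = -29 mm in the carrier) is driven into its vial, m: 0 = flange 6 mm above the rim (top 53.5 mm above the carrier's underside), 0.006 = fully home on the rim (top 47.5 mm). Needs about 15 N.
- stopper_3 (a joint): Depth to which grey rubber stopper 3 (19 mm flange, at x = -13.5, y = 0 mm in the carrier) is driven into its vial, m: 0 = flange 6 mm above the rim (top 53.5 mm above the carrier's underside), 0.006 = fully home on the rim (top 47.5 mm). Needs about 15 N.
- stopper_4 (a joint): Depth to which grey rubber stopper 4 (19 mm flange, at x = 13.5, y = 0 mm in the carrier) is driven into its vial, m: 0 = flange 6 mm above the rim (top 53.5 mm above the carrier's underside), 0.006 = fully home on the rim (top 47.5 mm). Needs about 15 N.
- stopper_5 (a joint): Depth to which grey rubber stopper 5 (19 mm flange, at x = -13.5, y = 29 mm in the carrier) is driven into its vial, m: 0 = flange 6 mm above the rim (top 53.5 mm above the carrier's underside), 0.006 = fully home on the rim (top 47.5 mm). Needs about 15 N.
- stopper_6 (a joint): Depth to which grey rubber stopper 6 (19 mm flange, at x = 13.5, y = 29 mm in the carrier) is driven into its vial, m: 0 = flange 6 mm above the rim (top 53.5 mm above the carrier's underside), 0.006 = fully home on the rim (top 47.5 mm). Needs about 15 N.
- capped_rack: Bystander: white rack of twelve finished vials with blue caps, 75 x 110 x 53 mm. Origin: centre of underside.
- tube_rack: Bystander: orange microtube rack, 60 x 130 x 34 mm. Origin: centre of underside.
- stopper_jar: Bystander: jar with white cap, 64 mm dia., 75 high. Origin: centre of underside.
- reagent: Bystander: amber bottle with blue cap, 66 mm dia., 140 high. Origin: centre of underside.
- beaker: Bystander: glass beaker, 68 mm dia., 85 high. Origin: centre of underside.
- tip_box: Bystander: grey pipette tip box with clear lid, 87 x 122 x 67 mm. Origin: centre of underside.
- tweezers: Bystander: steel tweezers, 130 mm long, lying. Origin: centre of underside.
- timer: Bystander: white bench timer, 65 x 65 x 18 mm. Origin: centre of underside.

How it is judged (in metres and radians):
On the way, in this order (a step that is already met when the one before it is completed fails the run):
1. the carrier is pushed fully in, within 3 mm of the back stop (y of carrier in the frame of press between -0.004 and 0.002 m), for 0.2 s.
2. with the carrier in, all six stoppers are driven home (within 1.5 mm) and the plate bears on them with more than 200 N (all of step 1 and value of joint each of stopper_1, stopper_2, stopper_3, stopper_4, stopper_5, stopper_6 above 0.0045 m and contact force between plate and carrier above 200 N), for 0.2 s.
At the end, for the whole second after the job is handed in: Carrier fully in (within 3 mm of the back stop), all six stoppers home (driven at least 4.5 of 6 mm), the plate's underside at least 3 mm above the seated stoppers (over 50.5 mm above the carrier's underside), wheel and carrier at rest, all released (all of step 1 and value of joint each of stopper_1, stopper_2, stopper_3, stopper_4, stopper_5, stopper_6 above 0.0045 m and z of plate in the frame of carrier above 0.0505 m and angular speed of wheel below 0.05 rad/s and linear speed of carrier below 0.01 m/s); the robot touches nothing.
It fails at once if the plate bears on the stoppers with more than 450 N: vials crack (contact force between plate and carrier above 450 N).
It fails at once if a bystander is moved by more than 20 mm (distance of any of capped_rack, tube_rack, stopper_jar, reagent, beaker, tip_box, tweezers, timer from where it was at the start of the episode above 0.02 m).
It also fails if it takes over 72 s, if anything falls off the work surface, if the arm or the gripper's body presses on something with over 40 N, if the wrist force passes 120 N, or if a joint passes its speed limit or range.

## Working session

There is one attempt and no reset: what is moved stays moved. The work goes in short steps, Python scripts to look and compute and a shell command to move; the robot and the scene stay as the last step left them, time stands still between calls to the robot, and variables do not carry over. Pictures are saved under pics/ and viewed, at most 10 in all, crops included, and the job is handed in when it is done.

```bash
mkdir -p pics; ls
python3 - <<'E'
from bench import r
import cv2,numpy as np
s=r.sense();print(s['time'],s['position'],np.round(s['ee_rot'],3),r.hold_point_z)
for n in('scene','top'):
    p,d=r.camera(n);cv2.imwrite(f'pics/{n}0.png',p[:,:,::-1]);np.save(f'{n}0.npy',d)
    print(n,r.camera_model(n))
E
```

```text
pics
0.0 [ 257.98403396 -568.83551895  221.74711866] [[ 0.911  0.413 -0.001]
 [ 0.413 -0.911  0.001]
 [-0.    -0.001 -1.   ]] 18.700000000000003
scene {'fovy': 52.3891774899391, 'cx': 319.716438756537, 'cy': 240.19533727223595, 'R': array([[ 0.71594814,  0.6981401 ,  0.00431963],
       [ 0.38516632, -0.38981553, -0.8364752 ],
       [-0.58229303,  0.60053664, -0.54798776]]), 't': array([-424.0109749 ,  -87.29396726, 1704.90257899])}
top {'fovy': 57.65016170385141, 'cx': 324.96821149032087, 'cy': 238.32375195377512, 'R': array([[-0.01957028, -0.99968157,  0.01592983],
       [-0.98667222,  0.01673642, -0.1618574 ],
       [ 0.16153925, -0.01888512, -0.98668557]]), 't': array([  26.08486832,  593.26180907, 1054.77706998])}
```

View pics/top0.png

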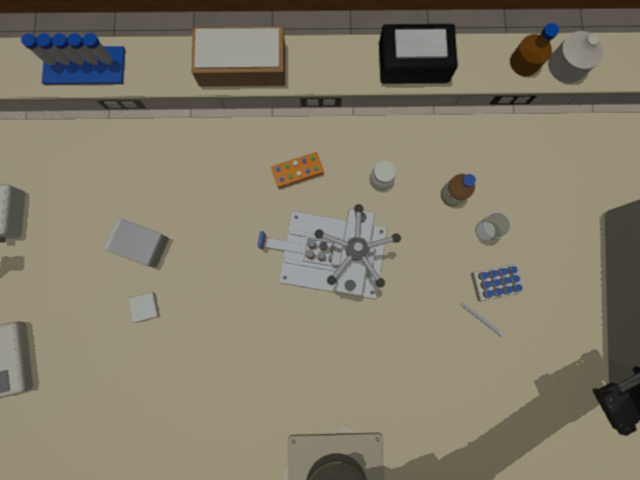

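View pics/scene0.png

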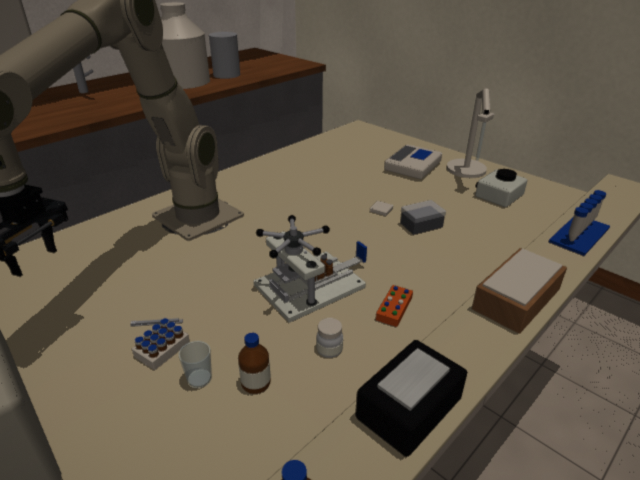

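The top view shows the press with its hub at about (357,248), the handle at (262,240) and five balls around the hub. The scene view shows the wheel hub at (293,238) and the blue handle at (361,251). I'll enlarge both.

Run:
```python
import cv2
a=cv2.imread('pics/top0.png')[195:305,250:410];cv2.imwrite('pics/topc.png',cv2.resize(a,None,fx=5,fy=5,interpolation=cv2.INTER_CUBIC))
a=cv2.imread('pics/scene0.png')[205:320,240:380];cv2.imwrite('pics/scenec.png',cv2.resize(a,None,fx=5,fy=5,interpolation=cv2.INTER_CUBIC))
```

```text
(no output)
```

View pics/topc.png

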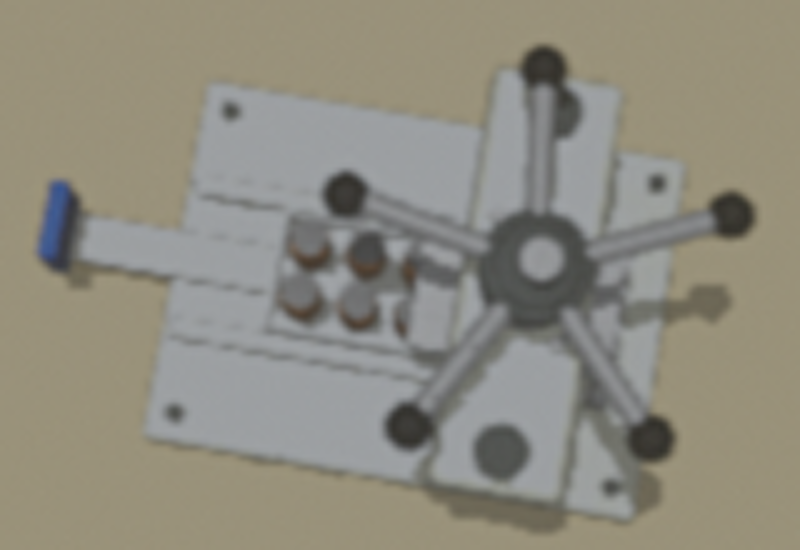

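View pics/scenec.png

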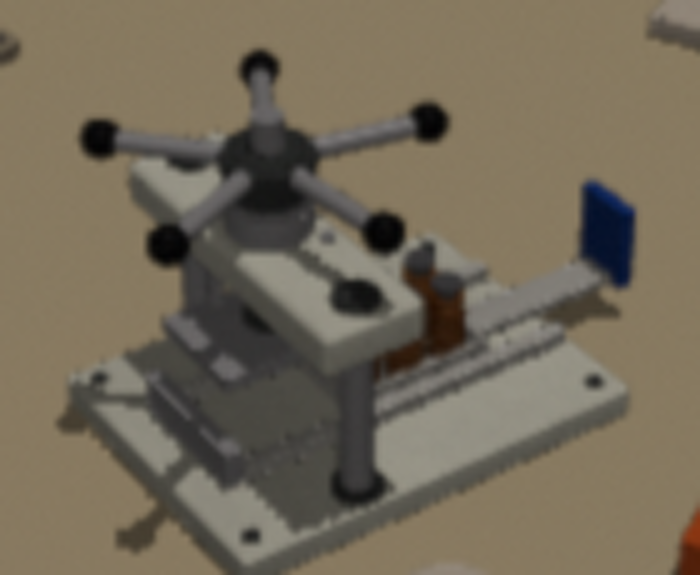

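Crops (5x): top shows balls at (543,66), (346,194), (409,426), (651,438), (731,215), base corners at (210,83), (683,158), (633,520), (147,437) and the handle top at about (56,222). Scene shows the matching balls at (384,232), (429,122), (259,68), (99,138), (168,245) and the handle top at about (611,196).

```bash
cat > h.py <<'E'
from bench import r
import numpy as np
from scipy.optimize import least_squares
def P(n,X):
    m=r.camera_model(n);f=240/np.tan(np.radians(m['fovy']/2))
    c=np.atleast_2d(X)@np.array(m['R']).T+m['t'];return c[:,:2]/c[:,2:]*f+[m['cx'],m['cy']]
def full(n,uv):
    o={'top':(250,195),'scene':(240,205)}[n];return (np.atleast_2d(uv)+.5)/5-.5+o
def tri(a,b):
    return least_squares(lambda X:np.r_[(P('top',X)-full('top',a))[0],(P('scene',X)-full('scene',b))[0]],[550,0,150])
E
python3 - <<'E'
from h import *
T=[(543,66),(346,194),(409,426),(651,438),(731,215)];S=[(384,232),(429,122),(259,68),(99,138),(168,245)]
B=[]
for a,b in zip(T,S):
    q=tri(a,b);B.append(q.x);print(q.x.round(1),q.fun.round(2))
q=tri((56,222),(611,196));print('handle',q.x.round(1),q.fun.round(2))
q=tri((541,258),(268,122));print('spindle top?',q.x.round(1),q.fun.round(2))
C=np.array([(95,175),(95,-80),(-95,-80),(-95,175)]);c=[(210,83),(683,158),(633,520),(147,437)]
def X(p,L,z):
    cs,sn=np.cos(p[2]),np.sin(p[2]);L=np.array(L,float);return np.c_[p[0]+cs*L[:,0]-sn*L[:,1],p[1]+sn*L[:,0]+cs*L[:,1],np.full(len(L),z)]
w=lambda p:np.array([(90*np.cos(p[3]+k*2*np.pi/5),90*np.sin(p[3]+k*2*np.pi/5)) for k in range(5)])
SC=[(627,395),(248,570),(72,378)];SL=[(95,175),(95,-80),(-95,-80)]
def f(p):
    wx=X([p[0],p[1],0],w(p),185)
    return np.r_[(P('top',X(p,C,20))-full('top',c)).ravel(),(P('scene',X(p,SL,20))-full('scene',SC)).ravel(),(P('top',wx)-full('top',T)).ravel(),(P('scene',wx)-full('scene',S)).ravel()]
q=least_squares(f,[540,-20,-.1,0.]);print(q.x[:2],np.degrees(q.x[2:]));print(q.fun.round(1))
E
```

```text
[638.5 -58.6 185.4] [ 0.32  0.28  0.47 -0.05]
[582.4  31.1 184.6] [ 0.11  0.1   0.17 -0.02]
[479.2   5.3 185.4] [ 0.15  0.12  0.24 -0.01]
[ 471.8 -100.5  184.6] [0.32 0.25 0.49 0.01]
[ 570.  -139.7  184.2] [ 0.17  0.14  0.25 -0.  ]
handle [591.2 174.6  73.6] [-0.31 -0.3  -0.5   0.09]
spindle top? [548.9 -52.5 206.9] [ 0.16  0.14  0.25 -0.01]
[548.76199102 -52.80318072] [-10.49007895  -3.94809217]
[-0.5 -0.9  1.1 -0.   0.7  0.  -1.   0.1  1.2 -1.9 -0.4 -1.4 -1.3 -0.7
  0.5  0.3  0.3  0.   0.3 -0.1  0.4 -0.1  0.4 -0.2  0.4  0.2  0.1 -0.1
  0.3  0.2  0.6 -0.   0.3 -0.1]
```

```bash
cat >> h.py <<'E'
A=np.array([548.6,-52.6]);yaw=np.radians(-10.5);W=np.array([[np.cos(yaw),-np.sin(yaw)],[np.sin(yaw),np.cos(yaw)]])
def st():
    s=r.sense();p=np.array(s['position']);R=np.array(s['ee_rot']);F=np.array(s['wrist_force'])
    d=p[:2]-A;ph=np.degrees(np.arctan2(d[1],d[0]))
    M=(d[0]*F[1]-d[1]*F[0])/1000
    print('t',round(s['time'],2),'pos',p.round(1),'press',(W.T@d).round(1),'rad',np.hypot(*d).round(1),'ang',ph.round(1),'F',F.round(1),'Fpress',(W.T@F[:2]).round(1),'M',M.round(2),'toolyang',np.degrees(np.arctan2(R[1,1],R[0,1])).round(1),'w',round(s['gripper_width'],1),'q',np.round(s['joint_pos'],2))
    return p,R,F
E
R='{"gripper":0,"delta_pos":[624,-560,-80],"roll":-55}'
echo
python3 -m jog '[{"gripper":0,"delta_pos":[624,-560,-80],"roll":-55},{"gripper":0,"delta_pos":[624,-560,-80],"roll":-55},{"gripper":0,"delta_pos":[624,-560,-80],"roll":-55},{"gripper":0,"delta_pos":[624,-560,-80],"roll":-55},{"gripper":0,"delta_pos":[624,-560,-80],"roll":-55},{"gripper":0,"delta_pos":[624,-560,-80],"roll":-55},{"gripper":0,"delta_pos":[624,-560,-80],"roll":-55},{"gripper":0,"delta_pos":[624,-560,-80],"roll":-55}]'
python3 -c "from h import *;st()"
```

```text
time: 0.9
position: [418.4, -202.6, 260.6]
ee_rot: [[0.182, 0.983, -0.0], [0.983, -0.182, -0.0], [-0.0, -0.0, -1.0]]
wrist_force: [0.8, -0.6, 0.5]
gripper_width: 31.0
grip_force: 0.0
t 0.9 pos [ 418.4 -202.6  260.6] press [-100.7 -171.2] rad 198.6 ang -131.0 F [ 0.8 -0.6  0.5] Fpress [ 0.9 -0.4] M 0.2 toolyang -10.5 w 31.0 q [ 0.81 -0.02 -0.45  1.78 -0.01  1.38  0.18]
```

```bash
python3 -m jog '[{"gripper":0,"delta_pos":[426,101,-40],"roll":0},{"gripper":0,"delta_pos":[426,101,-40],"roll":0},{"gripper":0,"delta_pos":[426,101,-40],"roll":0},{"gripper":0,"delta_pos":[426,101,-40],"roll":0},{"gripper":0,"delta_pos":[426,101,-40],"roll":0},{"gripper":0,"delta_pos":[426,101,-40],"roll":0},{"gripper":0,"delta_pos":[426,101,-40],"roll":0},{"gripper":0,"delta_pos":[426,101,-40],"roll":0}]' >/dev/null
python3 -c "from h import *;st()"
```

```text
t 1.7 pos [580.4 161.  296.8] press [ -7.6 215.8] rad 215.9 ang 81.5 F [ 0.3 -0.7  0.6] Fpress [ 0.5 -0.6] M -0.09 toolyang -10.7 w 0.8 q [ 0.25  0.35 -0.78  1.37  0.24  1.52 -0.7 ]
```

```bash
python3 -m jog '[{"gripper":0,"delta_pos":[44,8,0],"roll":0},{"gripper":0,"delta_pos":[44,8,50],"roll":0},{"gripper":0,"delta_pos":[44,8,100],"roll":0},{"gripper":0,"delta_pos":[44,8,150],"roll":0},{"gripper":0,"delta_pos":[44,8,200],"roll":0},{"gripper":0,"delta_pos":[44,8,225],"roll":0},{"gripper":0,"delta_pos":[44,8,247],"roll":0},{"gripper":0,"delta_pos":[44,8,247],"roll":0}]' >/dev/null
python3 -c "from h import *;st()"
python3 -m jog '[{"gripper":0,"delta_pos":[-5,0,0],"roll":0},{"gripper":0,"delta_pos":[-10,0,0],"roll":0},{"gripper":0,"delta_pos":[-15,0,0],"roll":0},{"gripper":0,"delta_pos":[-20,0,0],"roll":0},{"gripper":0,"delta_pos":[-25,0,0],"roll":0},{"gripper":0,"delta_pos":[-30,0,0],"roll":0}]' >/dev/null
python3 -c "from h import *;st()"
```

```text
t 2.5 pos [593.6 200.2  46.3] press [ -1.8 256.8] rad 256.8 ang 79.9 F [-0.2 -0.3  0.5] Fpress [-0.2 -0.3] M 0.04 toolyang -10.6 w 0.5 q [ 0.13  0.6  -0.71  1.6   0.42  1.1  -0.87]
t 3.1 pos [590.9 172.4  51.2] press [  0.6 229. ] rad 229.0 ang 79.3 F [1.5 4.3 4.9] Fpress [0.7 4.5] M -0.16 toolyang -10.6 w 0.7 q [ 0.19  0.56 -0.71  1.64  0.4   1.09 -0.82]
```

```bash
python3 -m jog '[{"gripper":0,"delta_pos":[-7,0,0],"roll":0},{"gripper":0,"delta_pos":[-14,0,0],"roll":0},{"gripper":0,"delta_pos":[-21,0,0],"roll":0},{"gripper":0,"delta_pos":[-28,0,0],"roll":0},{"gripper":0,"delta_pos":[-35,0,0],"roll":0},{"gripper":0,"delta_pos":[-42,0,0],"roll":0},{"gripper":0,"delta_pos":[-49,0,0],"roll":0},{"gripper":0,"delta_pos":[-50,0,0],"roll":0}]' >/dev/null
python3 -c "from h import *;st()"
python3 - <<'E'
from bench import r;import cv2
p,d=r.camera('scene');cv2.imwrite('pics/s1.png',cv2.resize(p[190:320,230:390,::-1],None,fx=5,fy=4.6,interpolation=cv2.INTER_CUBIC))
E
```

```text
t 3.9 pos [581.  121.   49.7] press [  0.2 176.6] rad 176.6 ang 79.4 F [1.3 3.  0.8] Fpress [0.7 3.2] M -0.13 toolyang -10.7 w 0.6 q [ 0.28  0.52 -0.71  1.7   0.38  1.07 -0.74]
```

View pics/s1.png

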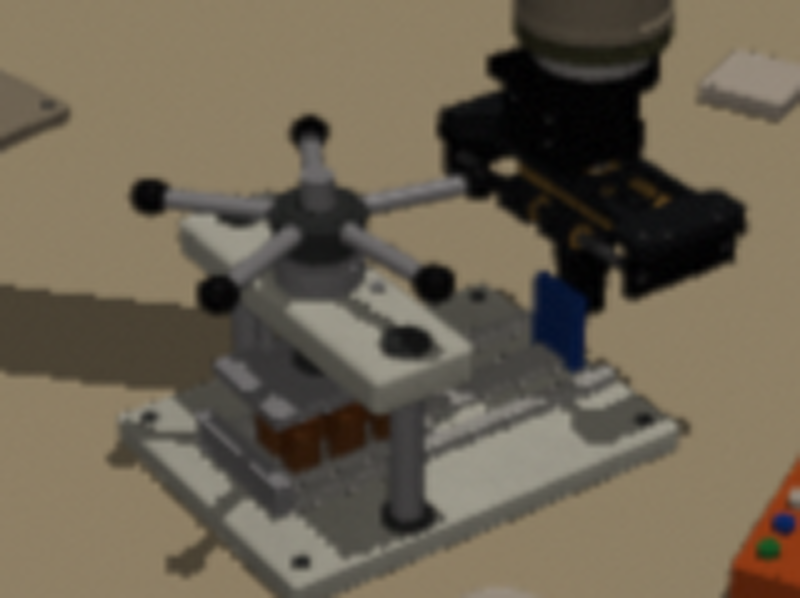

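The carrier has slid in: handle at about (560,320), vials at about (290,440) close to the back stop. Nothing is touching the wheel. I'll push in small steps until the force rises.

```bash
python3 -m jog '[{"gripper":0,"delta_pos":[-2,0,0],"roll":0},{"gripper":0,"delta_pos":[-4,0,0],"roll":0},{"gripper":0,"delta_pos":[-6,0,0],"roll":0},{"gripper":0,"delta_pos":[-6,0,0],"roll":0}]' >/dev/null
python3 -c "from h import *;st()"
python3 -m jog '[{"gripper":0,"delta_pos":[-1,0,0],"roll":0},{"gripper":0,"delta_pos":[-2,0,0],"roll":0},{"gripper":0,"delta_pos":[-3,0,0],"roll":0},{"gripper":0,"delta_pos":[-3,0,0],"roll":0}]' >/dev/null
python3 -c "from h import *;st()"
```

```text
t 4.35 pos [579.7 116.2  49.6] press [ -0.2 171.6] rad 171.6 ang 79.6 F [-0.4  2.1 -1. ] Fpress [-0.8  2. ] M 0.14 toolyang -10.6 w -0.0 q [ 0.29  0.52 -0.71  1.71  0.38  1.06 -0.73]
t 4.75 pos [579.8 115.2  50.3] press [1.000e-01 1.707e+02] rad 170.7 ang 79.5 F [ 2.9  6.3 -1.6] Fpress [1.7 6.7] M -0.3 toolyang -10.5 w 0.9 q [ 0.3   0.52 -0.72  1.71  0.38  1.06 -0.73]
```

```bash
for i in 1 2; do
python3 -m jog '[{"gripper":0,"delta_pos":[-1,0,0],"roll":0},{"gripper":0,"delta_pos":[-2,0,0],"roll":0},{"gripper":0,"delta_pos":[-3,0,0],"roll":0},{"gripper":0,"delta_pos":[-3,0,0],"roll":0}]' >/dev/null
python3 -c "from h import *;st()"; done
```

```text
t 5.15 pos [579.9 115.   51.1] press [  0.2 170.5] rad 170.5 ang 79.4 F [ 3.6 13.4  0. ] Fpress [ 1.1 13.9] M -0.18 toolyang -10.4 w -0.1 q [ 0.3   0.51 -0.72  1.71  0.38  1.06 -0.72]
t 5.55 pos [579.8 114.9  51.9] press [  0.2 170.4] rad 170.4 ang 79.4 F [ 5.1 20.5  1.8] Fpress [ 1.3 21.1] M -0.22 toolyang -10.3 w 0.5 q [ 0.31  0.51 -0.72  1.71  0.37  1.05 -0.72]
```

```bash
python3 -m jog '[{"gripper":0,"delta_pos":[15,0,0],"roll":0},{"gripper":0,"delta_pos":[30,0,0],"roll":0},{"gripper":0,"delta_pos":[30,0,-50],"roll":0},{"gripper":0,"delta_pos":[30,0,-100],"roll":0},{"gripper":0,"delta_pos":[30,0,-150],"roll":0},{"gripper":0,"delta_pos":[30,0,-200],"roll":0},{"gripper":0,"delta_pos":[30,0,-205],"roll":0},{"gripper":0,"delta_pos":[30,0,-205],"roll":0}]' >/dev/null
python3 -c "
from h import *;st()
for a in range(112,-300,-8): print(a,(65*np.sin(np.radians(a))).round().astype(int),(65*np.cos(np.radians(a))).round().astype(int),end='; ')"
```

```text
t 6.35 pos [584.5 137.5 256.2] press [  0.6 193.5] rad 193.5 ang 79.3 F [-1.  -0.1 -1.2] Fpress [-1.  -0.3] M 0.19 toolyang -10.6 w 0.2 q [ 0.3   0.36 -0.78  1.45  0.25  1.44 -0.67]
112 60 -24; 104 63 -16; 96 65 -7; 88 65 2; 80 64 11; 72 62 20; 64 58 28; 56 54 36; 48 48 43; 40 42 50; 32 34 55; 24 26 59; 16 18 62; 8 9 64; 0 0 65; -8 -9 64; -16 -18 62; -24 -26 59; -32 -34 55; -40 -42 50; -48 -48 43; -56 -54 36; -64 -58 28; -72 -62 20; -80 -64 11; -88 -65 2; -96 -65 -7; -104 -63 -16; -112 -60 -24; -120 -56 -32; -128 -51 -40; -136 -45 -47; -144 -38 -53; -152 -31 -57; -160 -22 -61; -168 -14 -64; -176 -5 -65; -184 5 -65; -192 14 -64; -200 22 -61; -208 31 -57; -216 38 -53; -224 45 -47; -232 51 -40; -240 56 -33; -248 60 -24; -256 63 -16; -264 65 -7; -272 65 2; -280 64 11; -288 62 20; -296 58 28;
```

```bash
python3 -m jog '[{"gripper":0,"delta_pos":[-45,-8,0],"roll":0},{"gripper":0,"delta_pos":[-90,-16,0],"roll":0},{"gripper":0,"delta_pos":[-133,-25,0],"roll":0},{"gripper":0,"delta_pos":[-133,-25,20],"roll":0},{"gripper":0,"delta_pos":[-133,-25,45],"roll":0},{"gripper":0,"delta_pos":[-133,-25,70],"roll":0},{"gripper":0,"delta_pos":[-133,-25,96],"roll":0},{"gripper":0,"delta_pos":[-133,-25,96],"roll":0}]' >/dev/null
python3 -c "from h import *;st()"
python3 - <<'E'
from bench import r;import cv2
p,d=r.camera('scene');cv2.imwrite('pics/s2.png',cv2.resize(p[190:320,230:390,::-1],None,fx=5,fy=4.6,interpolation=cv2.INTER_CUBIC))
E
```

```text
t 7.15 pos [531.7  10.7 154.1] press [-28.2  59.1] rad 65.5 ang 105.0 F [-0.5 -0.9  0.8] Fpress [-0.3 -1. ] M 0.04 toolyang -10.6 w 0.4 q [ 0.55  0.27 -0.74  1.76  0.19  1.2  -0.44]
```

View pics/s2.png

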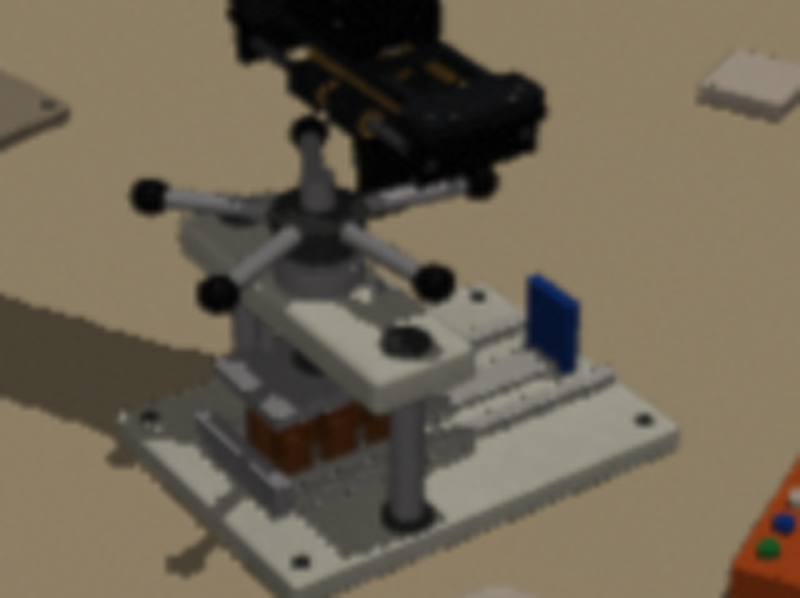

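Finger is down behind the right rear spoke at about (370,180), clear of the bridge; the carrier is in. Begin turning.

```bash
python3 -m jog '[{"gripper":0,"delta_pos":[3,8,0],"roll":0},{"gripper":0,"delta_pos":[5,17,0],"roll":0},{"gripper":0,"delta_pos":[5,26,0],"roll":0},{"gripper":0,"delta_pos":[4,35,0],"roll":0}]' >/dev/null
python3 -c "from h import *;st()"
python3 -m jog '[{"gripper":0,"delta_pos":[-2,9,0],"roll":0},{"gripper":0,"delta_pos":[-6,17,0],"roll":0}]' >/dev/null
python3 -c "from h import *;st()"
python3 -m jog '[{"gripper":0,"delta_pos":[-4,8,0],"roll":0},{"gripper":0,"delta_pos":[-10,15,0],"roll":0}]' >/dev/null
python3 -c "from h import *;st()"
```

```text
t 7.6 pos [570.4   8.7 159.4] press [10.2 64.3] rad 65.1 ang 70.4 F [-5.3  0.2  1.5] Fpress [-5.3 -0.8] M 0.33 toolyang -10.6 w 0.6 q [ 0.51  0.34 -0.73  1.66  0.24  1.23 -0.46]
t 7.8 pos [5.860e+02 1.000e-01 1.591e+02] press [27.1 58.7] rad 64.6 ang 54.7 F [-5.   1.4  0.1] Fpress [-5.2  0.4] M 0.32 toolyang -10.6 w 0.3 q [ 0.5   0.38 -0.72  1.62  0.26  1.24 -0.45]
t 8.0 pos [598.7 -12.  159.1] press [41.8 49.1] rad 64.5 ang 39.0 F [-6.2  3.6 -0.1] Fpress [-6.7  2.4] M 0.43 toolyang -10.5 w 0.8 q [ 0.5   0.41 -0.71  1.59  0.27  1.25 -0.43]
```

```bash
python3 -m jog '[{"gripper":0,"delta_pos":[-6,7,0],"roll":0},{"gripper":0,"delta_pos":[-14,12,0],"roll":0}]' >/dev/null
python3 -c "from h import *;st()"
python3 -m jog '[{"gripper":0,"delta_pos":[-8,4,0],"roll":0},{"gripper":0,"delta_pos":[-16,7,0],"roll":0}]' >/dev/null
python3 -c "from h import *;st()"
python3 -m jog '[{"gripper":0,"delta_pos":[-9,2,0],"roll":0},{"gripper":0,"delta_pos":[-18,3,0],"roll":0}]' >/dev/null
python3 -c "from h import *;st()"
```

```text
t 8.2 pos [607.9 -27.4 159. ] press [53.8 35.6] rad 64.5 ang 23.0 F [-4.2  5.7 -1. ] Fpress [-5.2  4.9] M 0.45 toolyang -10.5 w 0.2 q [ 0.51  0.42 -0.7   1.56  0.28  1.26 -0.41]
t 8.4 pos [611.9 -43.9 159.1] press [60.6 20.1] rad 63.9 ang 7.8 F [-3.3  6.6  0.6] Fpress [-4.5  5.8] M 0.44 toolyang -10.5 w 0.8 q [ 0.53  0.43 -0.69  1.55  0.28  1.26 -0.38]
t 8.6 pos [611.8 -60.9 159.2] press [63.7  3.3] rad 63.8 ang -7.5 F [-2.9  9.9 -0.7] Fpress [-4.6  9.2] M 0.6 toolyang -10.4 w 0.3 q [ 0.55  0.43 -0.68  1.54  0.28  1.26 -0.35]
```

```bash
python3 -m jog '[{"gripper":0,"delta_pos":[-9,-1,0],"roll":0},{"gripper":0,"delta_pos":[-18,-3,0],"roll":0}]' >/dev/null
python3 -c "from h import *;st()"
python3 -m jog '[{"gripper":0,"delta_pos":[-8,-3,0],"roll":0},{"gripper":0,"delta_pos":[-16,-7,0],"roll":0}]' >/dev/null
python3 -c "from h import *;st()"
python3 -m jog '[{"gripper":0,"delta_pos":[-4,-2,0],"roll":0},{"gripper":0,"delta_pos":[-8,-5,0],"roll":0}]' >/dev/null
python3 -c "from h import *;st()"
```

```text
t 8.8 pos [606.3 -78.  159.6] press [ 61.3 -14.5] rad 63.0 ang -23.8 F [1.1 9.5 0.8] Fpress [-0.7  9.5] M 0.57 toolyang -10.4 w 0.5 q [ 0.58  0.42 -0.68  1.55  0.27  1.26 -0.32]
t 9.0 pos [597.1 -92.9 160. ] press [ 55.  -30.8] rad 63.0 ang -39.7 F [3.5 9.  0.3] Fpress [1.8 9.5] M 0.58 toolyang -10.4 w 0.1 q [ 0.61  0.41 -0.68  1.57  0.26  1.25 -0.29]
t 9.2 pos [ 591.  -100.5  160.2] press [ 50.4 -39.3] rad 64.0 ang -48.5 F [4.5 7.6 0.1] Fpress [3.1 8.3] M 0.54 toolyang -10.5 w 0.4 q [ 0.63  0.39 -0.68  1.59  0.25  1.25 -0.27]
```

```bash
python3 -m jog '[{"gripper":0,"delta_pos":[-3,-3,0],"roll":0},{"gripper":0,"delta_pos":[-6,-7,0],"roll":0}]' >/dev/null
python3 -c "from h import *;st()"|cut -c1-150
python3 -m jog '[{"gripper":0,"delta_pos":[-3,-3,0],"roll":0},{"gripper":0,"delta_pos":[-6,-7,0],"roll":0}]' >/dev/null
python3 -c "from h import *;st()"|cut -c1-150
python3 -m jog '[{"gripper":0,"delta_pos":[-2,-4,0],"roll":0},{"gripper":0,"delta_pos":[-4,-8,0],"roll":0}]' >/dev/null
python3 -c "from h import *;st()"|cut -c1-150
```

```text
t 9.4 pos [ 583.3 -105.2  160.4] press [ 43.7 -45.4] rad 63.0 ang -56.5 F [6.  6.3 1.1] Fpress [4.8 7.3] M 0.54 toolyang -10.5 w 0.9 q [ 0.65  0.38 -0
t 9.6 pos [ 575.5 -110.   160.5] press [ 36.9 -51.6] rad 63.4 ang -64.9 F [5.9 5.4 0.9] Fpress [4.8 6.4] M 0.48 toolyang -10.5 w 0.5 q [ 0.67  0.36 -0
t 9.8 pos [ 567.  -112.9  160.6] press [ 29.1 -55.9] rad 63.1 ang -73.0 F [6.  4.5 0.8] Fpress [5.1 5.5] M 0.44 toolyang -10.5 w 0.4 q [ 0.68  0.34 -0
```

```bash
python3 -m jog '[{"gripper":0,"delta_pos":[-2,-4,0],"roll":0},{"gripper":0,"delta_pos":[-4,-8,0],"roll":0}]' >/dev/null
python3 -c "from h import *;st()"|cut -c1-150
python3 -m jog '[{"gripper":0,"delta_pos":[-1,-4,0],"roll":0},{"gripper":0,"delta_pos":[-2,-9,0],"roll":0}]' >/dev/null
python3 -c "from h import *;st()"|cut -c1-150
python3 -m jog '[{"gripper":0,"delta_pos":[0,-4,0],"roll":0},{"gripper":0,"delta_pos":[-1,-9,0],"roll":0}]' >/dev/null
python3 -c "from h import *;st()"|cut -c1-150
```

```text
t 10.0 pos [ 558.5 -115.6  160.7] press [ 21.3 -60.2] rad 63.8 ang -81.0 F [7.4 4.2 1. ] Fpress [6.5 5.5] M 0.51 toolyang -10.5 w 0.6 q [ 0.7   0.33 -
t 10.2 pos [ 549.8 -116.2  160.8] press [ 12.7 -62.3] rad 63.6 ang -88.9 F [8.7 3.5 0.4] Fpress [7.9 5. ] M 0.56 toolyang -10.5 w 0.5 q [ 0.71  0.31 -
t 10.4 pos [ 541.9 -115.6  161.2] press [  4.9 -63.2] rad 63.4 ang -96.0 F [16.8  2.7 -0.5] Fpress [16.   5.7] M 1.04 toolyang -10.5 w 0.5 q [ 0.72  0
```

```bash
python3 -m jog '[{"gripper":0,"delta_pos":[0,0,0],"roll":0},{"gripper":0,"delta_pos":[0,0,0],"roll":0}]' >/dev/null
python3 -c "from h import *;st()"|cut -c1-150
```

```text
t 10.6 pos [ 541.4 -116.   161.2] press [  4.5 -63.7] rad 63.9 ang -96.5 F [10.6  2.2  0.3] Fpress [10.   4.1] M 0.66 toolyang -10.6 w 0.7 q [ 0.72  0
```

```bash
for i in 1 2; do
python3 -m jog '[{"gripper":0,"delta_pos":[0,-1,0],"roll":0},{"gripper":0,"delta_pos":[0,-1,0],"roll":0}]' >/dev/null
python3 -c "from h import *;st()"|cut -c1-150; done
```

```text
t 10.8 pos [ 541.2 -116.   161.4] press [  4.3 -63.7] rad 63.8 ang -96.6 F [14.9  1.7  0.2] Fpress [14.4  4.4] M 0.93 toolyang -10.6 w 0.8 q [ 0.72  0
t 11.0 pos [ 540.6 -115.8  161.4] press [  3.6 -63.6] rad 63.7 ang -97.2 F [15.8  1.4 -2.4] Fpress [15.3  4.2] M 0.99 toolyang -10.6 w 0.9 q [ 0.72  0
```

```bash
python3 -m jog '[{"gripper":0,"delta_pos":[0,0,0],"roll":0},{"gripper":0,"delta_pos":[0,0,0],"roll":0}]' >/dev/null
python3 -c "from h import *;st()"|cut -c1-150
python3 -m jog '[{"gripper":0,"delta_pos":[0,-1,0],"roll":0},{"gripper":0,"delta_pos":[0,-1,0],"roll":0}]' >/dev/null
python3 -c "from h import *;st()"|cut -c1-150
python3 -m jog '[{"gripper":0,"delta_pos":[0,0,0],"roll":0},{"gripper":0,"delta_pos":[0,0,0],"roll":0}]' >/dev/null
python3 -c "from h import *;st()"|cut -c1-150
```

```text
t 11.2 pos [ 540.6 -115.8  161.4] press [  3.6 -63.6] rad 63.7 ang -97.3 F [16.5  1.4 -2.9] Fpress [16.   4.3] M 1.03 toolyang -10.6 w 0.4 q [ 0.72  0
t 11.4 pos [ 539.8 -115.6  161.4] press [  2.8 -63.5] rad 63.6 ang -98.0 F [17.8  0.8 -3.9] Fpress [17.3  4. ] M 1.11 toolyang -10.6 w 0.2 q [ 0.72  0
t 11.6 pos [ 539.8 -115.6  161.4] press [  2.8 -63.5] rad 63.6 ang -98.0 F [18.   0.5 -2.4] Fpress [17.6  3.8] M 1.13 toolyang -10.6 w 0.6 q [ 0.72  0
```

```bash
python3 -m jog '[{"gripper":0,"delta_pos":[0,5,0],"roll":0},{"gripper":0,"delta_pos":[1,13,0],"roll":0},{"gripper":0,"delta_pos":[3,22,0],"roll":0},{"gripper":0,"delta_pos":[7,30,0],"roll":0},{"gripper":0,"delta_pos":[11,38,0],"roll":0},{"gripper":0,"delta_pos":[17,45,0],"roll":0},{"gripper":0,"delta_pos":[23,52,0],"roll":0},{"gripper":0,"delta_pos":[31,57,0],"roll":0}]' >/dev/null
python3 -c "from h import *;st()"|cut -c1-150
python3 -m jog '[{"gripper":0,"delta_pos":[8,4,0],"roll":0},{"gripper":0,"delta_pos":[16,7,0],"roll":0},{"gripper":0,"delta_pos":[25,9,0],"roll":0},{"gripper":0,"delta_pos":[34,10,0],"roll":0},{"gripper":0,"delta_pos":[43,9,0],"roll":0},{"gripper":0,"delta_pos":[52,7,0],"roll":0},{"gripper":0,"delta_pos":[60,4,0],"roll":0},{"gripper":0,"delta_pos":[68,0,0],"roll":0}]' >/dev/null
python3 -c "from h import *;st()"|cut -c1-150
```

```text
t 12.4 pos [595.9 -96.2 158.5] press [ 54.5 -34.3] rad 64.4 ang -42.7 F [-4.9 -3.3  0.8] Fpress [-4.2 -4.2] M -0.37 toolyang -10.6 w 0.6 q [ 0.61  0.4
t 13.2 pos [609.1 -30.1 159. ] press [55.4 33.2] rad 64.6 ang 20.4 F [ 0.5 -5.2  0.6] Fpress [ 1.4 -5. ] M -0.32 toolyang -10.7 w 0.3 q [ 0.51  0.43 -
```

```bash
python3 -m jog '[{"gripper":0,"delta_pos":[8,-5,0],"roll":0},{"gripper":0,"delta_pos":[14,-12,0],"roll":0},{"gripper":0,"delta_pos":[20,-19,0],"roll":0},{"gripper":0,"delta_pos":[24,-27,0],"roll":0},{"gripper":0,"delta_pos":[28,-35,0],"roll":0},{"gripper":0,"delta_pos":[30,-44,0],"roll":0},{"gripper":0,"delta_pos":[30,-44,0],"roll":0}]' >/dev/null
python3 -c "from h import *;st()"|cut -c1-150
python3 -m jog '[{"gripper":0,"delta_pos":[-2,9,0],"roll":0},{"gripper":0,"delta_pos":[-4,13,0],"roll":0},{"gripper":0,"delta_pos":[-4,13,0],"roll":0},{"gripper":0,"delta_pos":[-4,13,-40],"roll":0},{"gripper":0,"delta_pos":[-4,13,-80],"roll":0},{"gripper":0,"delta_pos":[40,13,-120],"roll":0},{"gripper":0,"delta_pos":[85,13,-120],"roll":0},{"gripper":0,"delta_pos":[120,13,-120],"roll":0}]' >/dev/null
python3 -m jog '[{"gripper":0,"delta_pos":[50,0,0],"roll":0},{"gripper":0,"delta_pos":[80,0,0],"roll":0},{"gripper":0,"delta_pos":[80,0,0],"roll":0}]' >/dev/null
python3 - <<'E'
from h import *;import cv2
st()
for n,s in(('scene',np.s_[190:320,230:390,::-1]),('top',np.s_[195:305,250:410,::-1])):
    p,d=r.camera(n);cv2.imwrite(f'pics/{n}3.png',cv2.resize(p[s],None,fx=5,fy=4.6 if n=='scene' else 5,interpolation=cv2.INTER_CUBIC))
E
```

```text
t 13.9 pos [571.    9.6 159.5] press [10.7 65.2] rad 66.1 ang 70.2 F [ 0.6 -0.4 -0.4] Fpress [ 0.6 -0.3] M -0.04 toolyang -10.5 w 0.5 q [ 0.51  0.34 -
t 15.0 pos [619.2 208.7 278.1] press [ 21.8 269.8] rad 270.7 ang 74.9 F [-0.1  0.4  0.1] Fpress [-0.1  0.4] M 0.05 toolyang -10.2 w 0.5 q [ 0.13  0.48 -0.78  1.25  0.33  1.53 -0.78]
```

View pics/scene3.png

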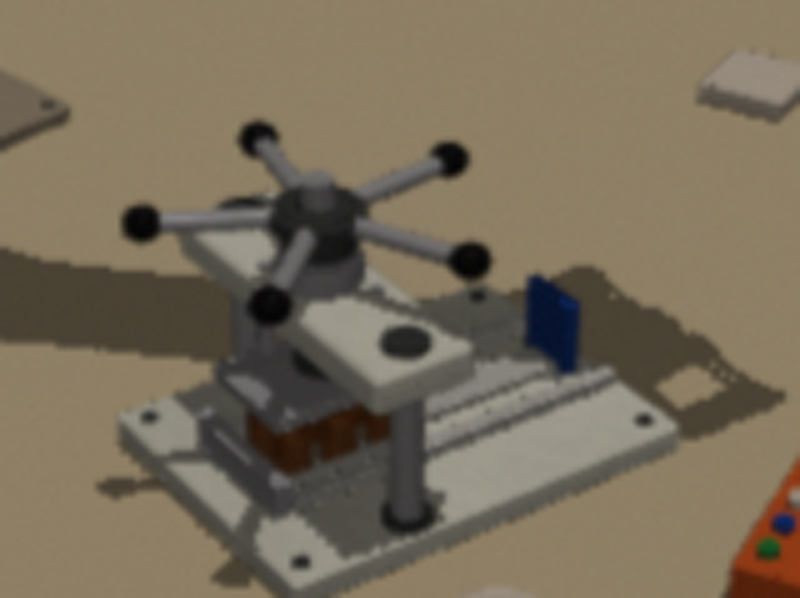

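View pics/top3.png

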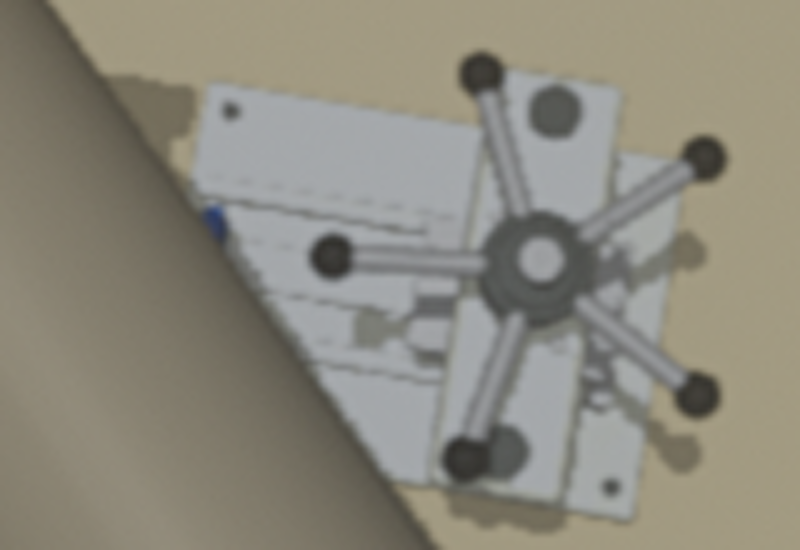

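The handle is still at (553,325), so the carrier is in. One spoke now points along world +y, ball at (331,256) in the top crop, which means the wheel is backed off about 125° (roughly 5.5 mm). The tool is clear of everything.

```bash
python3 -c "
from bench import r
print(r.finish_job())"
```

```text
the job is handed in; nothing more can be done
None
```

I handed the job in at about 15 s, but no verdict came back. The carrier was pushed up against the back stop, the wheel was tightened to an estimated 1.1 N m, then backed off about 125° (roughly 5.5 mm of plate lift). The tool stood clear of everything. The plate load and stopper depth weren't measured directly; I inferred them from the wheel moment and travel.

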